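Clamp a drying post and tighten it to the click

TASK

Stand the loose steel drying post upright in the hole of the clamp block, fully home with its collar flush on the block. Then tighten the clamp by turning its click wrench clockwise (seen from above) until you feel the joint in the handle give; stop right there without forcing it on past the give, and let go of the handle so that it springs straight again with the nut left tight. Leave everything else on the shelf where it is.

Things in the scene. Friction and masses are not known exactly. Their poses are not given: they have to be found in the camera images.
- post_mid (a point): centre, half-way up (58 mm above the lower end), of the loose drying post: a steel rod 20 mm in diameter, 116 mm tall, about 0.15 kg, standing upright, z up the rod. A round collar 34 mm wide surrounds it 30 to 36 mm above the lower end, whose edge is chamfered 3 mm. Grasp the rod above the collar.
- post: the same post; origin at the centre of its lower end, z up the rod
- clamp: the fixed clamp block: aluminium, 70 x 170 mm (long side along its y) and 45 mm tall, on a thin grey foot 85 x 185 mm; origin at the centre of its underside. The hole is 45 mm from the centre towards +y, the nut 45 mm towards -y.
- hole (a point): mouth of the round blind hole, centred in it at the block's top face (45 mm above the shelf), z up. The hole is 22 mm wide, 36 mm deep, chamfered 2 mm. With the post fully home its collar rests flush on the block and the post's middle is 28 mm above this point.
- wrench_head (a point): the nut's axis at wrench height (57 mm above the shelf): a round steel wrench head 46 mm wide, always attached to the hexagon nut; x points out along its neck, z up. Tightening is clockwise from above. The nut turns with slight friction (0.3 Nm, 2 N at the grip) for some 0.3 to 0.9 rad until it seats; where it seats cannot be seen and differs each time.
- click_pin (a point): the pin of the click joint, 35 mm from the nut's axis, on the head; x as for the head. A preloaded spring holds the handle straight; it gives only in the tightening direction, at 0.9 Nm here (8.5 N on the grip), then bends on with slightly growing force (1.4 N more per 0.1 rad). Bent 0.05 rad is a full click; do not bend it beyond 0.15 rad. Let go and it springs straight, the nut staying tight.
- wrench_grip (a point): middle of the black rubber grip of the click wrench's handle, 140 mm from the nut's axis, 105 mm from the click pin, 57 mm above the shelf; x points outwards along the handle, z up. The grip is 85 mm long, 24 mm wide, 20 mm tall, its underside 47 mm above the shelf. Push it sideways with shut fingers or pinch it from above.
- cup: bystander: stainless steel cup, 72 mm wide, 75 mm tall; origin at the centre of its underside
- teat_cover: bystander: lime silicone teat cover, a dome 48 mm wide, 52 mm tall; origin at the centre of its underside
- jar: bystander: small round glass jar with a white twist cap, 60 mm wide, 64 mm tall; origin at the centre of its underside
- dispenser: bystander: frosted push dispenser bottle, 72 mm wide, 189 mm tall with its pump head; origin at the centre of its underside
- milk_bottle: bystander: clear plastic bottle, 60 mm wide, 150 mm tall; origin at the centre of its underside
- spoon: bystander: steel spoon 150 mm long lying flat; x along it

How it is judged:
By the outcome, as a careful person would: the job done as asked, in the order asked, and still so for the second after the job is handed in, with the robot touching nothing.
It also fails if it takes over 62 s, if anything falls off the work surface, if the arm or the gripper's body presses on something with over 40 N, if the wrist force passes 120 N, or if a joint passes its speed limit or range.

ROBOT

A 6-joint arm with a two-finger parallel gripper is mounted at the origin on the work surface. World frame = base frame: x ahead of the robot, y to its left, z up, the work surface at z = 0. Lengths are in mm, angles in rad, forces in N, time in s.
With the tool pointing down it reaches from about 300 to 775 mm from the base axis. Payload 14.6 kg.
Tool frame: the origin (TCP) lies on the front face of the gripper's body, between the roots of the fingers; the fingertips stand 97 mm ahead of it and the grasp point (between the pads) lies 78 mm ahead of it; z points along the fingers, y is the line along which they close (so a half turn about z gives the same grasp; the last joint's range is limited). The gripper opens to 94 mm and grips with 3 to 60 N. Pads are 16 mm wide; open, the fingers measure 119 mm over their backs; the gripper's body (75 mm by 177 mm) begins 78 mm behind the grasp point.
Start: joints at [1.068, 0.3, 1.521, -0, 1.321, -0.067], TCP at [232.171, 498.585, 302.646] pointing down, gripper open.
Joint ranges: [-3.03, 3.03], [-0.79, 2.21], [0.23, 2.52], [-1.04, 4.18], [0, 3.07], [-2.55, 2.55]. Speed limits (rad/s): [2.22, 2.22, 2.57, 3.14, 3.14, 3.14].

INTERFACE

Orientations are given as [roll, pitch, yaw] about the fixed x, y, z axes, in that order (R = Rz(yaw) Ry(pitch) Rx(roll)).
In Python, from cell import * gives the robot as it stands.
- The arm moves only by the tool carry_out, never from a script. Its arguments are lists of equal length, an entry for each row: "slide": the shift along the world's x, y, z scaled (see below), a list of three; "dr": the turn, a rotation vector about the world's x, y, z scaled (see below), a list of three; "gripper": the opening in per cent of the stroke, from 0 (shut) to 100 (fully open). A call has 1 to 10 rows; each row is the pose to reach, as a shift and turn from the pose commanded when the call began, turning the shorter way round; what a row does not reach only later rows make up. The controller multiplies each number of a shift by 0.25 m and each number of a turn by 360 degrees. A row lasts 1/12 s, in which the tool goes at most 41.7 mm and 7.16 degrees, less where a joint would pass 70% of its speed; a pose out of reach is approached as far as the arm can. A call with a number of a shift or a turn outside -1 to 1 is refused whole. A call with a gripper value outside its range is refused whole. The fingers move at their own pace and stop on an object; "newtons" is the grip in N (left out, the last holds). Time passes only in rows, so rows that repeat a pose let the fingers close. It gives the time, the measured TCP pose, the force, the opening and the grip force at its end, in the units of the state.
- read_state(): the state, without advancing time (a new reading comes with each control period).
- camera(name): name is "scene" or "top" or "wrist"; returns the picture (384x512x3 uint8, red, green, blue); there is no depth.
- camera_model(name): a dict with "vfov" (degrees; the focal length in pixels is half the picture's height over the tangent of half this angle, whatever the lens; pixels are square), "cx", "cy" (the principal point, pixels), "R" (3x3) and "t" (3): a world point X has camera coordinates R X + t. Camera axes: x right, y down, z forward; pixel columns grow to the right and rows downward; lengths in mm; the calibration is good to about 2 mm. A picture is of the moment at which its call begins: read the wrist's pose just before it. camera_model takes no time and is no camera call; for the wrist camera it gives the pose at the moment of the call.
- sign_off(): hands the job in; it is judged then, once.
The state is a dict: "clock": time; "joints": joint angles; "qd": joint speeds; "effort": joint torques, N m; "eef_pos": TCP position; "eef_rot": TCP orientation; "wrist_force": force on the tool from outside, world axes, zero at the start; "moment": the same for the moment, N m; "finger_gap": finger opening in mm; "finger_force": force on a finger pad.
Only numpy, scipy, OpenCV 4.12 (cv2) and the standard library are available. Lean on these libraries where they do the work, as an engineer would, in place of code of your own. Each camera call takes 0.05 s, during which the arm holds its last target. There are 200 camera calls.

## Working session

There is one attempt and no reset: what is moved stays moved. The work goes in short steps, Python scripts to look and compute and a tool call to move; the robot and the scene stay as the last step left them, time stands still between calls to the robot, and variables do not carry over. Pictures are saved under pics/ and viewed, at most 10 in all, crops included, and the job is handed in when it is done.

Besides the shell and the picture viewer there is one more tool, called after "Emit:" in YAML: its name, and indented under it one key for each argument. carry_out: Moves the arm, as the interface text tells. Its arguments: {"type":"object","properties":{"slide":{"type":"array","items":{"type":"array","items":{"type":"number","minimum":-1,"maximum":1}}},"dr":{"type":"array","items":{"type":"array","items":{"type":"number","minimum":-1,"maximum":1}}},"gripper":{"type":"array","items":{"type":"number"}},"newtons":{"type":"number"}},"required":["slide","dr","gripper"]}

```bash
mkdir -p pics; ls
python3 - <<'E'
from cell import *
import cv2
for n in("scene","top"):
    im=camera(n); cv2.imwrite(f"pics/{n}0.png",im[:,:,::-1])
    m=camera_model(n); print(n,m)
print(read_state())
E
```

```text
pics
scene {'vfov': 56.30837756441882, 'cx': 252.81768790597698, 'cy': 190.39850445255803, 'R': array([[-0.81205926,  0.58356681, -0.00309011],
       [ 0.46723705,  0.64699047, -0.60257188],
       [-0.34964168, -0.49076789, -0.79805863]]), 't': array([ 476.23131917, -180.22286753, 1243.92608876])}
top {'vfov': 45.90360914603172, 'cx': 255.30564085998165, 'cy': 188.8116593465458, 'R': array([[-0.00931657, -0.99994331,  0.00515628],
       [-0.98305659,  0.00821498, -0.18311814],
       [ 0.1830654 , -0.00677495, -0.98307739]]), 't': array([ -41.20596259,  569.317345  , 1316.91973237])}
{'clock': 0.1, 'joints': array([ 1.06838836e+00,  3.00396825e-01,  1.52151105e+00,  6.04037635e-06,
        1.32069938e+00, -6.66041714e-02]), 'qd': array([-1.80771144e-03,  3.24800619e-04, -1.65621835e-03,  8.37491010e-05,
       -2.10122548e-05,  1.03904101e-03]), 'effort': array([ 1.86345904e-03, -5.32639396e+01, -3.53285766e+01,  7.09154550e-02,
        2.34928261e-02, -1.79582241e-05]), 'eef_pos': array([232.11576757, 498.47268851, 302.15664612]), 'eef_rot': array([-3.14058069e+00, -7.33644613e-05,  2.70578732e+00]), 'wrist_force': array([ 0.13579408,  0.19123075, -0.83250032]), 'moment': array([-0.0190697 , -0.02347463, -0.0343897 ]), 'finger_force': 0.0, 'finger_gap': 93.93432713665635}
```

View pics/top0.png

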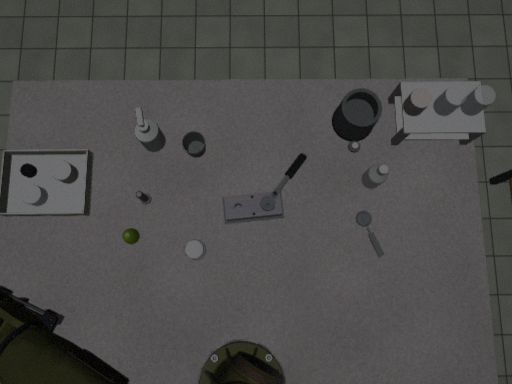

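View pics/scene0.png

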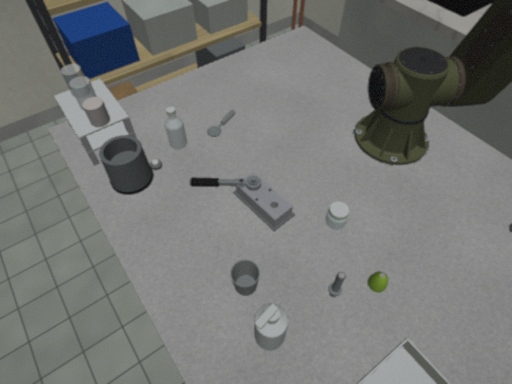

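Top view: post near (143,197), clamp block about (223–283, 193–221) with its hole near (238,206), wrench head near (268,203) and black grip near (295,167). The scene view agrees: post at (337,285), hole at (275,205), head at (253,183), grip at (205,182).

```bash
cat > h.py <<'E'
from cell import *
import numpy as np, cv2
def ray(m,u,v):
    f=192/np.tan(np.radians(m["vfov"]/2)); R=np.array(m["R"]); t=np.array(m["t"])
    d=R.T@np.array([(u-m["cx"])/f,(v-m["cy"])/f,1.]); return -R.T@t,d
def onz(m,u,v,z):
    c,d=ray(m,u,v); return c+d*(z-c[2])/d[2]
def tri(rays):
    A=np.zeros((3,3));b=np.zeros(3)
    for c,d in rays:
        d=d/np.linalg.norm(d);P=np.eye(3)-np.outer(d,d);A+=P;b+=P@c
    return np.linalg.solve(A,b)
def proj(m,X):
    f=192/np.tan(np.radians(m["vfov"]/2)); p=np.array(m["R"])@X+m["t"]; return f*p[:2]/p[2]+[m["cx"],m["cy"]]
E
python3 - <<'E'
from h import *
t=cv2.imread("pics/top0.png");s=cv2.imread("pics/scene0.png")
a=cv2.resize(t[140:240,120:320],None,fx=4,fy=4,interpolation=cv2.INTER_CUBIC)
b=np.hstack([cv2.resize(s[165:235,185:300],None,fx=4,fy=4,interpolation=cv2.INTER_CUBIC)[:200*4][:280],cv2.resize(s[250:320,310:395],None,fx=4,fy=4,interpolation=cv2.INTER_CUBIC)[:280]])
b=b[:,:800]; c=np.zeros((600,800,3),np.uint8); c[:400,:]=a[:, :800]
cv2.imwrite("pics/crop1.png",cv2.convertScaleAbs(c[:400],alpha=1.8)); cv2.imwrite("pics/crop2.png",cv2.convertScaleAbs(b,alpha=1.3))
mt=camera_model("top");ms=camera_model("scene")
for nm,im,m,(x0,x1,y0,y1) in(("top",t,mt,(280,312,148,190)),("scene",s,ms,(186,222,172,192))):
    r=im[y0:y1,x0:x1].max(2); k=(r<40).astype(np.uint8); n,l,st,ce=cv2.connectedComponentsWithStats(k)
    i=1+np.argmax(st[1:,4]); u,v=ce[i]+[x0,y0]; print(nm,st[i],u,v,onz(m,u,v,60 if nm=="top" else 57), cv2.minAreaRect(np.argwhere(l==i)[:,::-1].astype(np.float32)))
for n,u,v,z in(("hole",238,206,45),("head",268,203,62),("post top",140,193,116)): print(n,onz(mt,u,v,z))
for n,u,v,z in(("hole",275,205,45),("head",253,183,62),("post top",340,274,116)): print(n,onz(ms,u,v,z))
E
```

```text
top [  5   6  21  25 203] 295.4778325123153 165.3497536945813 [ 638.97882763 -168.78488361   60.        ] ((15.479999542236328, 17.360000610351562), (7.600000381469727, 26.80000114440918), 36.869895935058594)
scene [  5   7  27   7 176] 204.41477272727272 181.9659090909091 [ 640.3389318 -169.2121387   57.       ] ((18.0, 10.0), (6.0, 26.0), 90.0)
hole [518.06456623   6.39643085  45.        ]
head [523.82896266 -83.63822142  62.        ]
post top [547.67781374 285.23309515 116.        ]
hole [516.7773602   11.53336806  45.        ]
head [528.79125305 -78.9921227   62.        ]
post top [546.88486334 286.76889736 116.        ]
```

View pics/crop1.png

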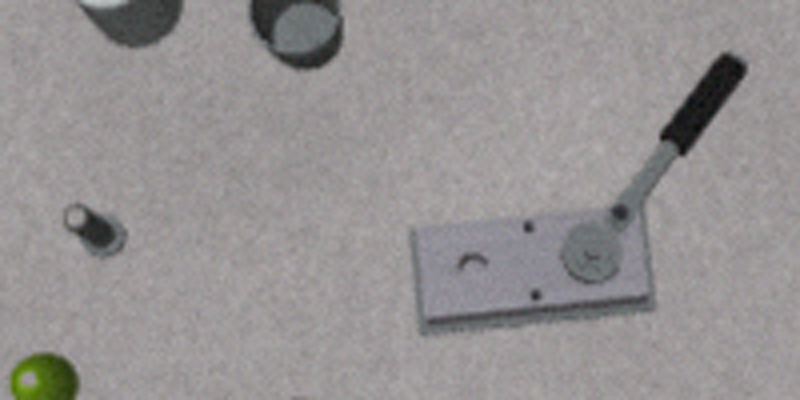

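View pics/crop2.png

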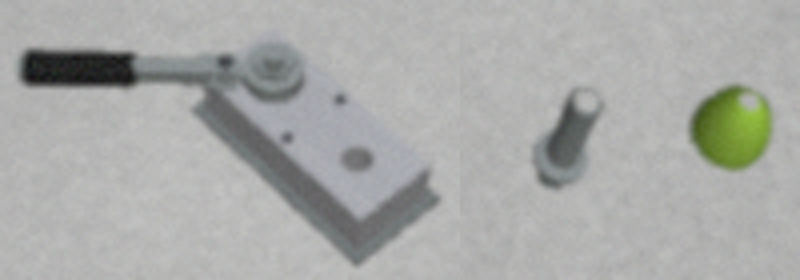

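Run:
```python
from h import *
from scipy.spatial.transform import Rotation as Ro
mt=camera_model("top");ms=camera_model("scene");mw=camera_model("wrist");s=read_state()
R=Ro.from_euler("xyz",s["eef_rot"]).as_matrix(); Rw=np.array(mw["R"])
print("cam in tool",R.T@(-Rw.T@mw["t"]-s["eef_pos"]),"cam axes in tool\n",(R.T@Rw.T).round(3),mw["vfov"],mw["cx"],mw["cy"])
P={"posttop":((139,194),(341.7,275.5)),"head":((267.75,203),(253.5,181)),"hole":((238.5,206.3),(274.25,204.5)),"grip":((295.5,165.3),(204.4,182))}
for n,(a,b) in P.items(): print(n,tri([ray(mt,*a),ray(ms,*b)]).round(1))
for c in((412,229),(640,207),(652,297),(427,320)): print(onz(mt,120+c[0]/4,140+c[1]/4,45).round(1))
print("disp",onz(mt,147,131,150),"teat",onz(mt,131,236,26), "cup",onz(mt,194,145,75),"jar",onz(mt,195,248,64))
```

```text
cam in tool [ 80.25463071  -0.68192527 -81.92545455] cam axes in tool
 [[ 0.    -0.961 -0.276]
 [ 1.     0.    -0.001]
 [ 0.001 -0.276  0.961]] 67.99672379862152 253.8650368327444 193.07716982539992
posttop [545.  290.  111.7]
head [523.8 -83.   63.5]
hole [516.7   6.   41.5]
grip [ 640.1 -169.3   56.5]
[545.2  51.7  45. ]
[ 560.7 -121.2   45. ]
[ 491.8 -128.9   45. ]
[475.9  40.2  45. ]
disp [721.99152183 263.36692148 150.        ] teat [432.18323806 330.05548347  26.        ] cup [701.03876398 137.98578928  75.        ] jar [392.35963739 131.70922705  64.        ]
```

Emit:
carry_out:
  slide:
    - [0.96,-0.64,0]
    - [0.96,-0.64,0]
    - [0.96,-0.64,0]
    - [0.96,-0.64,0]
    - [0.96,-0.64,0]
    - [0.96,-0.64,0]
    - [0.96,-0.64,0]
    - [0.96,-0.64,0]
  dr:
    - [0,0,0]
    - [0,0,0]
    - [0,0,0]
    - [0,0,0]
    - [0,0,0]
    - [0,0,0]
    - [0,0,0]
    - [0,0,0]
  gripper: [100,100,100,100,100,100,100,100]
  newtons: 30

```text
clock: 0.77
eef_pos: [476.4, 334.8, 301.9]
eef_rot: [-3.141, 0.0, 2.701]
wrist_force: [0.4, -1.3, -0.4]
finger_gap: 94.2
finger_force: 0.0
```

Emit:
carry_out:
  slide:
    - [0.29,-0.2,0]
    - [0.29,-0.2,0]
    - [0.29,-0.2,0]
    - [0.29,-0.2,0]
    - [0.29,-0.2,0]
  dr:
    - [0,0,0]
    - [0,0,0]
    - [0,0,0]
    - [0,0,0]
    - [0,0,0]
  gripper: [100,100,100,100,100]

```text
clock: 1.18
eef_pos: [544.3, 288.8, 302.1]
eef_rot: [-3.141, -0.001, 2.705]
wrist_force: [-0.7, 0.2, 0.4]
finger_gap: 93.9
finger_force: 0.0
```

Run:
```python
from h import *
s=read_state();mw=camera_model("wrist");im=camera("wrist");print(s["eef_pos"],s["eef_rot"])
cv2.imwrite("pics/w1.png",im[:,:,::-1])
print("expected post top/bottom px",proj(mw,np.array([546,288,116])),proj(mw,np.array([546,288,0])))
```

```text
[544.25246703 288.83436301 302.13494445] [-3.14098142e+00 -8.47532454e-04  2.70542661e+00]
expected post top/bottom px [255.0020858  198.43548322] [254.83638333 173.76382427]
```

View pics/w1.png

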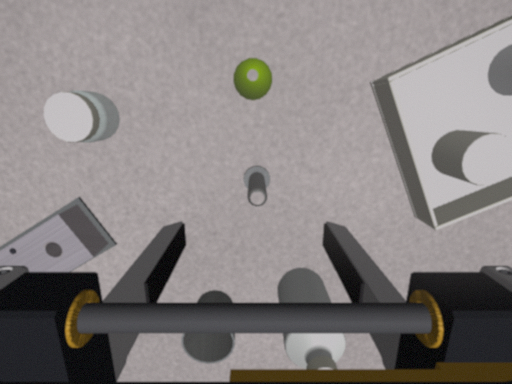

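The wrist view shows the post top at (258,198), collar about (257,177), between the open fingers. The hole is at (53,249).

Run:
```python
from h import *
mw=camera_model("wrist")
print("top",onz(mw,258,198,116),"collar",onz(mw,256.8,177,33),"hole",onz(mw,53.5,249,45))
```

```text
top [546.57407592 291.34308141 116.        ] collar [544.15395007 291.91707787  33.        ] hole [517.0555639    9.78763916  45.        ]
```

Emit:
carry_out:
  slide:
    - [0.004,0.008,-0.15]
    - [0.004,0.008,-0.3]
    - [0.004,0.008,-0.44]
    - [0.004,0.008,-0.55]
    - [0.004,0.008,-0.64]
    - [0.004,0.008,-0.64]
    - [0.004,0.008,-0.64]
  dr:
    - [0,0,0]
    - [0,0,0]
    - [0,0,0]
    - [0,0,0]
    - [0,0,0]
    - [0,0,0]
    - [0,0,0]
  gripper: [100,100,100,100,100,100,100]

```text
clock: 1.82
eef_pos: [544.8, 291.5, 142.7]
eef_rot: [-3.141, -0.001, 2.707]
wrist_force: [1.2, -0.1, 0.6]
finger_gap: 94.0
finger_force: 0.0
```

Emit:
carry_out:
  slide:
    - [0,0,0]
    - [0,0,0]
    - [0,0,0]
    - [0,0,0]
    - [0,0,0]
    - [0,0,0]
    - [0,0,0]
    - [0,0,0]
  dr:
    - [0,0,0]
    - [0,0,0]
    - [0,0,0]
    - [0,0,0]
    - [0,0,0]
    - [0,0,0]
    - [0,0,0]
    - [0,0,0]
  gripper: [10,10,10,10,10,10,10,10]
  newtons: 30

```text
clock: 2.48
eef_pos: [545.7, 290.5, 142.7]
eef_rot: [-3.142, 0.0, 2.706]
wrist_force: [-0.4, 0.5, -0.2]
finger_gap: 44.0
finger_force: 0.0
```

Fingers are slowly closing; keep waiting.

Emit:
carry_out:
  slide:
    - [0,0,0]
    - [0,0,0]
    - [0,0,0]
    - [0,0,0]
    - [0,0,0]
    - [0,0,0]
    - [0,0,0]
    - [0,0,0]
  dr:
    - [0,0,0]
    - [0,0,0]
    - [0,0,0]
    - [0,0,0]
    - [0,0,0]
    - [0,0,0]
    - [0,0,0]
    - [0,0,0]
  gripper: [10,10,10,10,10,10,10,10]

```text
clock: 3.15
eef_pos: [545.7, 290.6, 142.6]
eef_rot: [3.142, 0.0, 2.706]
wrist_force: [0.3, -0.0, -0.8]
finger_gap: 19.6
finger_force: 30.0
```

Emit:
carry_out:
  slide:
    - [0,0,0.08]
    - [0,0,0.2]
    - [0,0,0.34]
    - [-0.02,-0.12,0.4]
    - [-0.04,-0.28,0.4]
    - [-0.06,-0.44,0.4]
    - [-0.08,-0.6,0.4]
    - [-0.1,-0.76,0.4]
    - [-0.12,-0.88,0.4]
    - [-0.12,-0.88,0.4]
  dr:
    - [0,0,0]
    - [0,0,0]
    - [0,0,0]
    - [0,0,0]
    - [0,0,0]
    - [0,0,0]
    - [0,0,0]
    - [0,0,0]
    - [0,0,0]
    - [0,0,0]
  gripper: [10,10,10,10,10,10,10,10,10,10]

```text
clock: 3.98
eef_pos: [514.9, 66.4, 242.7]
eef_rot: [-3.141, -0.0, 2.702]
wrist_force: [0.3, 0.3, -2.1]
finger_gap: 19.8
finger_force: 30.0
```

Emit:
carry_out:
  slide:
    - [0,0,0]
    - [0,0,0]
  dr:
    - [0,0,0]
    - [0,0,0]
  gripper: [10,10]

```text
clock: 4.15
eef_pos: [515.7, 71.0, 242.7]
eef_rot: [3.141, -0.0, 2.706]
wrist_force: [-0.4, -0.2, -2.0]
finger_gap: 19.4
finger_force: 30.0
```

Run:
```python
from h import *
s=read_state();mw=camera_model("wrist");im=camera("wrist");print(s["eef_pos"],s["eef_rot"],s["finger_gap"])
cv2.imwrite("pics/w2.png",cv2.convertScaleAbs(im[:,:,::-1],alpha=1.3))
print("hole",proj(mw,np.array([516,7,45])))
x,y=s["eef_pos"][:2]
print("post top, bottom",proj(mw,np.array([x,y,216])),proj(mw,np.array([x,y,100])))
```

```text
[515.74723619  70.95018511 242.66487429] [ 3.14139923e+00 -6.17345553e-05  2.70552960e+00] 19.39816847203002
hole [199.60775477 218.12728992]
post top, bottom [255.66427146 299.314553  ] [254.96715574 211.32136996]
```

View pics/w2.png

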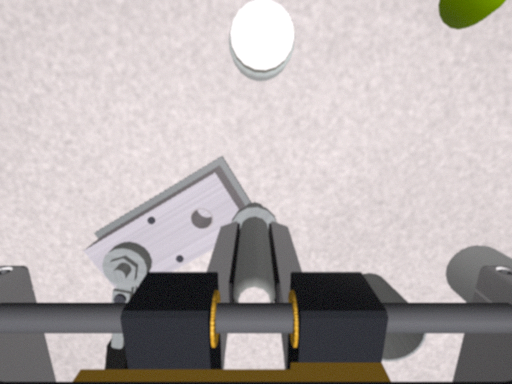

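Hole appears at (202,217) on the block's top face. The post is held upright with its collar at about (254,212), and the wrench head is at (126,265).

Run:
```python
from h import *
mw=camera_model("wrist");im=cv2.imread("pics/w2.png");g=cv2.cvtColor(im,cv2.COLOR_BGR2GRAY)
x0,y0=182,198;r=g[y0:238,x0:220]
for th in(140,160,175):
    n,l,st,ce=cv2.connectedComponentsWithStats((r<th).astype(np.uint8))
    i=l[19,20]; c,_=cv2.findContours((l==i).astype(np.uint8),cv2.RETR_EXTERNAL,cv2.CHAIN_APPROX_NONE)
    e=cv2.fitEllipse(c[0]); u,v=e[0][0]+x0,e[0][1]+y0
    print(th,st[i],e,onz(mw,u,v,45))
print(r[::2,::2])
```

```text
140 [ 10  13  20  17 208] ((18.40934944152832, 21.967344284057617), (13.40212345123291, 20.44649887084961), 113.8347396850586) [518.20384012   7.24380328  45.        ]
160 [  9  12  21  18 236] ((18.385007858276367, 21.699499130249023), (14.423235893249512, 21.525882720947266), 112.98251342773438) [517.92698898   7.3614111   45.        ]
175 [  9  12  22  19 262] ((18.350566864013672, 21.837526321411133), (15.269509315490723, 22.105567932128906), 114.91159057617188) [518.04886471   7.25605536  45.        ]
[[212 213 212 212 209 203 210 214 212 206 206 207 212 211 213 211 210 210
  210]
 [210 211 209 205 207 214 212 212 208 207 210 215 212 212 207 209 211 207
  212]
 [211 206 206 211 212 213 207 208 208 211 210 213 209 208 210 208 211 208
  210]
 [203 210 214 212 207 205 207 215 215 210 208 208 209 209 210 209 210 207
  205]
 [211 212 208 206 210 211 214 215 210 208 210 208 209 209 210 210 208 207
  205]
 [210 207 207 207 211 214 212 203 198 197 197 199 207 212 207 207 205 203
  206]
 [208 203 212 214 213 207 184 154 191 210 208 202 195 198 203 203 203 208
  206]
 [210 211 215 209 207
[... 332 characters left out ...]
 112 115 113 112 110 106 106 111 179 205 207
  207]
 [212 209 206 205 201 149 111 115 114 112 111 106 106 106 117 184 207 208
  208]
 [210 204 202 203 208 190 130 110 109 110 109 106 108 110 165 203 209 211
  208]
 [205 203 206 210 207 207 190 140 116 108 105 107 117 163 202 211 210 207
  207]
 [206 210 207 207 205 206 207 205 184 164 162 176 193 207 208 208 208 207
  205]
 [208 204 209 206 209 210 210 208 206 210 212 207 208 207 208 204 207 213
  208]
 [205 206 207 212 212 210 206 207 208 212 209 207 207 203 206 212 216 216
  185]
 [211 210 212 210 207 207 208 208 207 208 205 203 205 208 217 217 216 211
  158]
 [209 210 208 208 208 209 208 209 208 205 207 207 215 215 216 212 212 206
  127]]
```

Run:
```python
from h import *
mw=camera_model("wrist");s=read_state()
h=onz(mw,201.7,218.3,45);print(h,s["eef_pos"],(h-s["eef_pos"])/250)
for u,v in((190.5,218.3),(212.5,218.3),(201.7,208),(201.7,228.5)):print(onz(mw,u,v,45))
```

```text
[517.11954446   9.34648086  45.        ] [515.76986261  71.38441887 242.58467884] [ 0.00539873 -0.24815175 -0.79033872]
[512.17531813  -1.30603401  45.        ]
[521.88674375  19.61758456  45.        ]
[507.02082937  14.67375892  45.        ]
[527.33421067   3.95803623  45.        ]
```

Emit:
carry_out:
  slide:
    - [0.005,-0.1,0]
    - [0.005,-0.2,0]
    - [0.005,-0.25,-0.04]
    - [0.005,-0.25,-0.12]
    - [0.005,-0.25,-0.17]
    - [0.005,-0.25,-0.19]
    - [0.005,-0.25,-0.19]
    - [0.005,-0.25,-0.19]
  dr:
    - [0,0,0]
    - [0,0,0]
    - [0,0,0]
    - [0,0,0]
    - [0,0,0]
    - [0,0,0]
    - [0,0,0]
    - [0,0,0]
  gripper: [10,10,10,10,10,10,10,10]

```text
clock: 4.87
eef_pos: [517.1, 8.7, 195.2]
eef_rot: [3.142, -0.0, 2.707]
wrist_force: [-0.3, 0.2, -3.1]
finger_gap: 19.8
finger_force: 30.0
```

Run:
```python
from h import *
s=read_state();mw=camera_model("wrist");im=camera("wrist");print(s["eef_pos"],s["wrist_force"])
h=proj(mw,np.array([517,8.5,45]));print("hole pred",h)
top=camera("top");sc=camera("scene")
a=cv2.resize(im[150:250,180:320,::-1],(560,400),interpolation=cv2.INTER_CUBIC)
b=cv2.resize(sc[165:225,240:300,::-1],(240,240),interpolation=cv2.INTER_CUBIC)
c=np.zeros((400,800,3),np.uint8);c[:,:560]=a;c[:240,560:]=b
cv2.imwrite("pics/w3.png",cv2.convertScaleAbs(c,alpha=1.3))
```

```text
[517.1107669    8.6805219  195.24024593] [-0.33303002  0.22447321 -3.09904303]
hole pred [254.72046812 208.38664809]
```

View pics/w3.png

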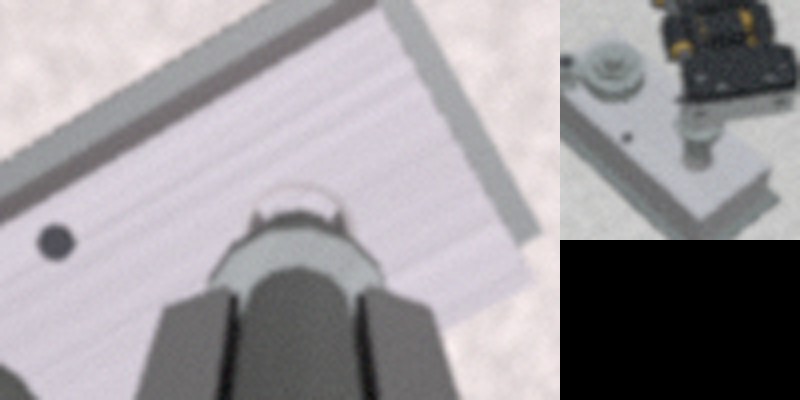

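The hole rim shows just beyond the collar, at crop (298,188), and it is laterally centred with the collar (297). I'll check the fore-aft alignment numerically.

Run:
```python
from h import *
s=read_state();mw=camera_model("wrist")
p=s["eef_pos"][:2];tx=np.array([np.cos(2.706),np.sin(2.706)])
for n,r,z in(("rim13",13,45),("rim11",11,45),("collar low",17,83),("collar up",17,89),("rod at collar",10,89)):
    print(n,(proj(mw,np.array([*(p+r*tx),z]))-[180,150])*4)
```

```text
rim13 [299.69692332 173.91342902]
rim11 [299.68378815 182.9222259 ]
collar low [300.32187903 211.31545383]
collar up [300.43647052 221.95000487]
rod at collar [300.37374938 259.61289027]
```

Emit:
carry_out:
  slide:
    - [0.005,-0.003,0]
    - [0.005,-0.003,-0.02]
    - [0.005,-0.003,-0.04]
    - [0.005,-0.003,-0.055]
    - [0.005,-0.003,-0.055]
  dr:
    - [0,0,0]
    - [0,0,0]
    - [0,0,0]
    - [0,0,0]
    - [0,0,0]
  gripper: [10,10,10,10,10]

```text
clock: 5.43
eef_pos: [517.8, 7.4, 180.3]
eef_rot: [-3.141, -0.002, 2.706]
wrist_force: [0.0, 1.5, -2.4]
finger_gap: 19.8
finger_force: 30.0
```

Emit:
carry_out:
  slide:
    - [0,0,-0.03]
    - [0,0,-0.06]
    - [0,0,-0.08]
    - [0,0,-0.09]
    - [0,0,-0.094]
    - [0,0,-0.094]
  dr:
    - [0,0,0]
    - [0,0,0]
    - [0,0,0]
    - [0,0,0]
    - [0,0,0]
    - [0,0,0]
  gripper: [10,10,10,10,10,10]

```text
clock: 5.93
eef_pos: [518.0, 7.5, 157.7]
eef_rot: [-3.141, -0.001, 2.706]
wrist_force: [-1.5, 2.9, -1.8]
finger_gap: 19.4
finger_force: 30.0
```

Emit:
carry_out:
  slide:
    - [0,0,-0.004]
    - [0,0,-0.008]
    - [0,0,-0.008]
  dr:
    - [0,0,0]
    - [0,0,0]
    - [0,0,0]
  gripper: [10,10,10]

```text
clock: 6.18
eef_pos: [518.2, 7.4, 157.5]
eef_rot: [3.142, 0.0, 2.706]
wrist_force: [-12.4, 3.2, 21.8]
finger_gap: 20.0
finger_force: 30.0
```

Seated: 22 N upward reaction at the expected height. Relax, open part way, and lift.

Emit:
carry_out:
  slide:
    - [-0.003,0.001,0.004]
    - [-0.003,0.001,0.006]
    - [-0.003,0.001,0.006]
    - [-0.003,0.001,0.006]
    - [-0.003,0.001,0.006]
    - [-0.003,0.001,0.006]
    - [-0.003,0.001,0.006]
    - [-0.003,0.001,0.006]
  dr:
    - [0,0,0]
    - [0,0,0]
    - [0,0,0]
    - [0,0,0]
    - [0,0,0]
    - [0,0,0]
    - [0,0,0]
    - [0,0,0]
  gripper: [10,10,45,45,45,45,45,45]

```text
clock: 6.85
eef_pos: [517.5, 7.6, 157.4]
eef_rot: [-3.142, 0.0, 2.706]
wrist_force: [-0.1, -0.1, -0.4]
finger_gap: 42.3
finger_force: 0.0
```

Emit:
carry_out:
  slide:
    - [0,0,0.08]
    - [0,0,0.2]
    - [0,0,0.34]
    - [0,0,0.42]
    - [0,0,0.42]
    - [0,0,0.42]
  dr:
    - [0,0,0]
    - [0,0,0]
    - [0,0,0]
    - [0,0,0]
    - [0,0,0]
    - [0,0,0]
  gripper: [45,45,45,0,0,0]

```text
clock: 7.35
eef_pos: [517.5, 7.5, 263.0]
eef_rot: [3.141, 0.002, 2.706]
wrist_force: [-1.0, -0.3, -1.0]
finger_gap: 26.0
finger_force: 0.0
```

Run:
```python
from h import *
s=read_state();mw=camera_model("wrist");im=camera("wrist");print(s["eef_pos"],s["wrist_force"])
sc=camera("scene")
a=cv2.resize(im[:,:,::-1],(512,384))
b=cv2.resize(sc[150:235,225:297,::-1],(288,340),interpolation=cv2.INTER_CUBIC)
c=np.zeros((384,800,3),np.uint8);c[:,:512]=a;c[:340,512:]=b
cv2.imwrite("pics/w4.png",cv2.convertScaleAbs(c,alpha=1.3))
for z in(131,51):print(proj(mw,np.array([517.6,7.6,z])),(proj(camera_model("scene"),np.array([517.6,7.6,z]))-[225,150])*4+[512,0])
print("grip",proj(mw,np.array([640,-169,57])))
```

```text
[517.54650165   7.54867401 263.02051901] [-0.98066919 -0.34110715 -0.95230965]
[254.99217138 215.58279627] [713.37211817 142.95321113]
[254.75274197 189.17940762] [708.07253773 212.04227474]
grip [166.50804803 335.85111318]
```

View pics/w4.png

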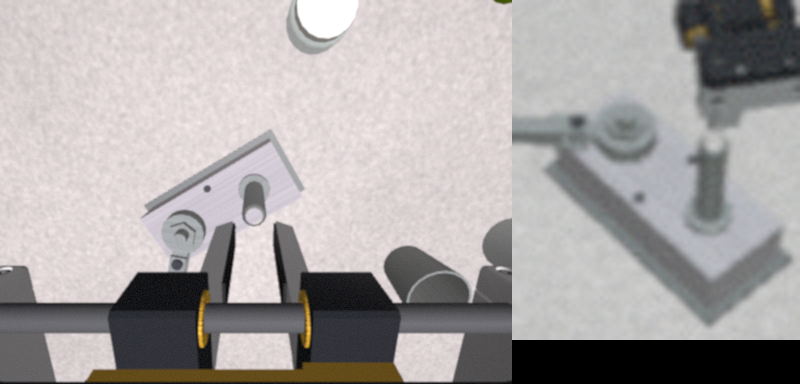

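Post stands fully home: top at (254,216), matching the prediction of (255,215.6), with collar flush in both views. Wrench head is at (183,231) and its pin at (178,264). Next comes the pushing geometry.

Run:
```python
from h import *
s=read_state();mw=camera_model("wrist");print(s["joints"].round(3),s["finger_gap"])
print("head",onz(mw,183.5,230.5,64),"pin",onz(mw,178,264,64))
N=np.array([525.5,-82.]);th=np.arctan2(-169+82,640-525.5);print("theta",th)
for off in(30,20):
    r=np.array([np.cos(th),np.sin(th)]);t=np.array([np.sin(th),-np.cos(th)])
    p=N+140*r-t*off;print(off,p,(p-s["eef_pos"][:2])/250)
print("dyaw",(th-np.pi/2*0-(s["eef_rot"][2]-np.pi/2)))
```

```text
[-0.056  0.266  1.664 -0.     1.213 -1.191] 17.55251547016013
head [522.07019526 -78.31106463  64.        ] pin [ 554.43839964 -103.02197108   64.        ]
theta -0.6497597197036192
30 [ 655.12193974 -142.812439  ] [ 0.55213344 -0.60160931]
20 [ 649.07198869 -150.7747309 ] [ 0.52793364 -0.63345847]
dyaw -1.7847563555970072
```

Emit:
carry_out:
  slide:
    - [0.06,-0.06,0]
    - [0.16,-0.16,0]
    - [0.26,-0.26,0]
    - [0.36,-0.36,0]
    - [0.44,-0.46,0]
    - [0.5,-0.54,0]
    - [0.54,-0.57,0]
    - [0.558,-0.581,0]
    - [0.558,-0.581,0]
    - [0.558,-0.581,0]
  dr:
    - [0,0,-0.284]
    - [0,0,-0.284]
    - [0,0,-0.284]
    - [0,0,-0.284]
    - [0,0,-0.284]
    - [0,0,-0.284]
    - [0,0,-0.284]
    - [0,0,-0.284]
    - [0,0,-0.284]
    - [0,0,-0.284]
  gripper: [0,0,0,0,0,0,0,0,0,0]

```text
clock: 8.28
eef_pos: [656.9, -138.0, 260.0]
eef_rot: [-3.138, -0.0, 1.449]
wrist_force: [0.3, 0.3, 0.4]
finger_gap: 0.3
finger_force: 0.0
```

Run:
```python
from h import *
s=read_state();print(s["eef_pos"],s["eef_rot"],s["joints"].round(3),s["finger_gap"])
mt=camera_model("top");print("milk",onz(mt,378,175,75),"mug",onz(mt,357,112,100))
```

```text
[ 656.86702749 -137.99479775  259.95155959] [-3.13841750e+00 -4.55477644e-04  1.44913953e+00] [-0.262  0.608  1.179  0.     1.358 -0.14 ] 0.27430317032664164
milk [ 603.73966014 -413.56652891   75.        ] mug [ 792.98572222 -354.53425807  100.        ]
```

Emit:
carry_out:
  slide:
    - [0,0,-0.08]
    - [0,0,-0.18]
    - [0,0,-0.28]
    - [0,0,-0.38]
    - [0,0,-0.44]
    - [0,0,-0.46]
    - [0,0,-0.46]
    - [0,0,-0.46]
  dr:
    - [0,0,-0.084]
    - [0,0,-0.084]
    - [0,0,-0.084]
    - [0,0,-0.084]
    - [0,0,-0.084]
    - [0,0,-0.084]
    - [0,0,-0.084]
    - [0,0,-0.084]
  gripper: [0,0,0,0,0,0,0,0]

```text
clock: 8.95
eef_pos: [657.0, -137.7, 147.5]
eef_rot: [-3.141, 0.0, 0.93]
wrist_force: [0.7, -0.2, 0.3]
finger_gap: 0.8
finger_force: 0.0
```

```bash
cat > push.py <<'E'
# arc table: TCP for handle angle th, pusher offset off; deltas from the present pose in move units
from h import *
import sys
s=read_state();N=np.array([524.5,-81.]);off=float(sys.argv[1])
print("pos",s["eef_pos"].round(1),"yaw",s["eef_rot"][2].round(3),"F",s["wrist_force"].round(1),"M",s["moment"].round(2))
for d in map(float,sys.argv[2:]):
    th=-0.65+d;r=np.array([np.cos(th),np.sin(th)]);t=np.array([np.sin(th),-np.cos(th)])
    p=N+140*r-t*off;print(d,((p-s["eef_pos"][:2])/250).round(4),"dr",((th+np.pi/2-s["eef_rot"][2])/2/np.pi).round(4))
E
python3 push.py 20 0 -0.1 -0.2 -0.28
python3 - <<'E'
from h import *
im=camera("wrist");sc=camera("scene")
c=np.zeros((384,800,3),np.uint8);c[:,:512]=im[:,:,::-1];c[:280,512:]=cv2.resize(sc[150:220,190:262,::-1],(288,280),interpolation=cv2.INTER_CUBIC)
cv2.imwrite("pics/w5.png",cv2.convertScaleAbs(c,alpha=1.3))
E
```

```text
pos [ 657.  -137.7  147.5] yaw 0.93 F [ 0.7 -0.2  0.3] M [-0.08  0.12  0.01]
0.0 [-0.0358 -0.0485] dr -0.0014
-0.1 [-0.0658 -0.0965] dr -0.0173
-0.2 [-0.1004 -0.1412] dr -0.0332
-0.28 [-0.1312 -0.1744] dr -0.046
```

View pics/w5.png

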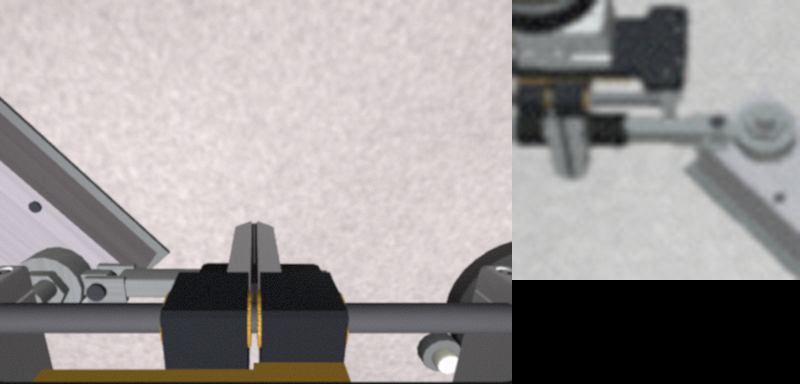

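The pusher is down on the counter-clockwise side of the grip, with the handle at image row about 283, just behind the fingers. Starting the push along the arc.

Emit:
carry_out:
  slide:
    - [-0.018,-0.024,0]
    - [-0.036,-0.0485,0]
    - [-0.044,-0.06,0]
    - [-0.051,-0.073,0]
    - [-0.058,-0.085,0]
    - [-0.066,-0.0965,0]
    - [-0.066,-0.0965,0]
  dr:
    - [0,0,0]
    - [0,0,-0.001]
    - [0,0,-0.006]
    - [0,0,-0.01]
    - [0,0,-0.014]
    - [0,0,-0.017]
    - [0,0,-0.017]
  gripper: [0,0,0,0,0,0,0]

```text
clock: 9.63
eef_pos: [640.1, -162.4, 147.6]
eef_rot: [3.142, 0.0, 0.819]
wrist_force: [0.3, -0.0, 0.2]
finger_gap: 0.5
finger_force: 0.0
```

```bash
python3 push.py 20 -0.15 -0.2 -0.24 -0.28
python3 - <<'E'
from h import *
im=camera("top");mt=camera_model("top");np.save("t1.npy",im)
r=im[140:220,250:320].max(2);k=(r<40).astype(np.uint8);n,l,st,ce=cv2.connectedComponentsWithStats(k)
for i in range(1,n):
    if st[i,4]>30: print(st[i],onz(mt,*(ce[i]+[250,140]),60))
E
```

```text
pos [ 640.1 -162.4  147.6] yaw 0.819 F [ 0.3 -0.   0.2] M [0.03 0.13 0.  ]
-0.15 [-0.0148 -0.0202] dr -0.0077
-0.2 [-0.0326 -0.0421] dr -0.0157
-0.24 [-0.0477 -0.059 ] dr -0.022
-0.28 [-0.0634 -0.0753] dr -0.0284
[   0    3   70   77 1700] [ 601.3692636 -159.7356537   60.       ]
```

Emit:
carry_out:
  slide:
    - [-0.007,-0.01,0]
    - [-0.015,-0.02,0]
    - [-0.024,-0.031,0]
    - [-0.033,-0.042,0]
  dr:
    - [0,0,-0.004]
    - [0,0,-0.008]
    - [0,0,-0.012]
    - [0,0,-0.016]
  gripper: [0,0,0,0]

```text
clock: 10.02
eef_pos: [632.0, -172.5, 147.4]
eef_rot: [3.142, -0.0, 0.718]
wrist_force: [1.6, 1.7, 0.6]
finger_gap: 0.4
finger_force: 1.1
```

```bash
python3 push.py 20 -0.24 -0.28
python3 - <<'E'
from h import *
im=camera("wrist");sc=camera("scene")
c=np.zeros((384,800,3),np.uint8);c[:,:512]=im[:,:,::-1];c[:280,512:]=cv2.resize(sc[150:220,190:262,::-1],(288,280),interpolation=cv2.INTER_CUBIC)
cv2.imwrite("pics/w6.png",cv2.convertScaleAbs(c,alpha=1.3))
E
```

```text
pos [ 632.  -172.5  147.4] yaw 0.718 F [1.6 1.7 0.6] M [ 0.22 -0.22 -0.04]
-0.24 [-0.0154 -0.0188] dr -0.0059
-0.28 [-0.0311 -0.0351] dr -0.0123
```

View pics/w6.png

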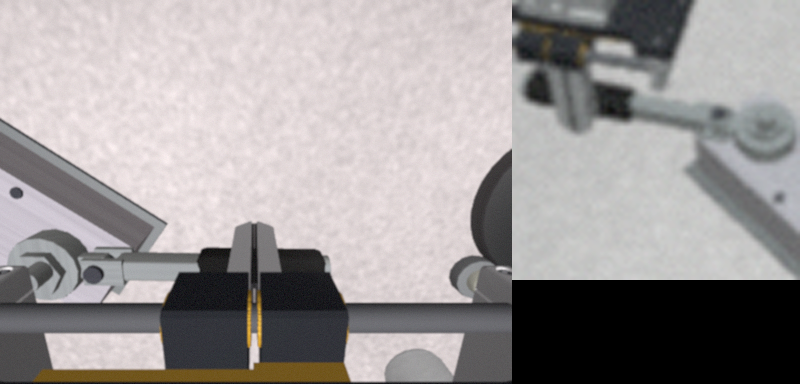

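Contact: 2.3 N pushing, handle straight at row about 265 and turning with the fingers. All 10 views are used, so I'll go by force numbers from here.

Emit:
carry_out:
  slide:
    - [-0.008,-0.009,0]
    - [-0.016,-0.018,0]
    - [-0.024,-0.026,0]
    - [-0.031,-0.035,0]
  dr:
    - [0,0,-0.003]
    - [0,0,-0.006]
    - [0,0,-0.009]
    - [0,0,-0.012]
  gripper: [0,0,0,0]

```text
clock: 10.45
eef_pos: [624.1, -181.1, 147.3]
eef_rot: [-3.141, 0.0, 0.643]
wrist_force: [0.4, 2.1, -0.2]
finger_gap: 0.9
finger_force: 1.1
```

```bash
python3 push.py 20 -0.28
python3 - <<'E'
import numpy as np
f=lambda d:(lambda th:np.array([524.5+140*np.cos(th)-20*np.sin(th),-81+140*np.sin(th)+20*np.cos(th)]))(-0.65+d)
for d in np.arange(-0.28,-1.1,-0.04): print(d.round(2),f(d).round(1),"step to next",((f(d-.04)-f(d))/250).round(4))
E
```

```text
pos [ 624.1 -181.1  147.3] yaw 0.643 F [ 0.4  2.1 -0.2] M [ 0.4  -0.06 -0.02]
-0.28 [ 0.0004 -0.0007] dr -0.0004
-0.28 [ 624.2 -181.3] step to next [-0.0164 -0.0156]
-0.32 [ 620.1 -185.2] step to next [-0.017 -0.015]
-0.36 [ 615.9 -188.9] step to next [-0.0176 -0.0143]
-0.4 [ 611.5 -192.5] step to next [-0.0181 -0.0136]
-0.44 [ 607.  -195.9] step to next [-0.0186 -0.0128]
-0.48 [ 602.3 -199.1] step to next [-0.0191 -0.0121]
-0.52 [ 597.5 -202.1] step to next [-0.0196 -0.0113]
-0.56 [ 592.6 -204.9] step to next [-0.02   -0.0105]
-0.6 [ 587.6 -207.6] step to next [-0.0204 -0.0097]
-0.64 [ 582.5 -210. ] step to next [-0.0208 -0.0089]
-0.68 [ 577.3 -212.2] step to next [-0.0212 -0.008 ]
-0.72 [ 572.  -214.2] step to next [-0.0215 -0.0072]
-0.76 [ 566.7 -216. ] step to next [-0.0217 -0.0063]
-0.8 [ 561.2 -217.6] step to next [-0.022  -0.0054]
-0.84 [ 555.7 -218.9] step to next [-0.0222 -0.0046]
-0.88 [ 550.2 -220.1] step to next [-0.0223 -0.0037]
-0.92 [ 544.6 -221. ] step to next [-0.0225 -0.0028]
-0.96 [ 539.  -221.7] step to next [-0.0225 -0.0019]
-1.0 [ 533.4 -222.1] step to next [-0.0226 -0.001 ]
-1.04 [ 527.7 -222.4] step to next [-0.0226 -0.0001]
-1.08 [ 522.1 -222.4] step to next [-0.0226  0.0008]
```

Emit:
carry_out:
  slide:
    - [-0.008,-0.008,0]
    - [-0.0164,-0.0156,0]
    - [-0.0164,-0.0156,0]
  dr:
    - [0,0,-0.0032]
    - [0,0,-0.0064]
    - [0,0,-0.0064]
  gripper: [0,0,0]

```text
clock: 10.7
eef_pos: [619.9, -185.4, 147.4]
eef_rot: [-3.141, 0.0, 0.603]
wrist_force: [0.5, -0.2, 0.1]
finger_gap: 0.6
finger_force: 0.1
```

Emit:
carry_out:
  slide:
    - [-0.0085,-0.0075,0]
    - [-0.017,-0.015,0]
    - [-0.017,-0.015,0]
  dr:
    - [0,0,-0.0032]
    - [0,0,-0.0064]
    - [0,0,-0.0064]
  gripper: [0,0,0]

```text
clock: 10.95
eef_pos: [615.7, -189.1, 147.4]
eef_rot: [-3.142, 0.0, 0.563]
wrist_force: [0.2, 0.9, 1.3]
finger_gap: 0.4
finger_force: 0.4
```

Emit:
carry_out:
  slide:
    - [-0.009,-0.007,0]
    - [-0.0176,-0.0143,0]
    - [-0.0176,-0.0143,0]
  dr:
    - [0,0,-0.0032]
    - [0,0,-0.0064]
    - [0,0,-0.0064]
  gripper: [0,0,0]

```text
clock: 11.2
eef_pos: [611.3, -192.6, 147.4]
eef_rot: [-3.141, 0.0, 0.522]
wrist_force: [-0.0, 1.5, 0.7]
finger_gap: 0.9
finger_force: 0.4
```

Emit:
carry_out:
  slide:
    - [-0.009,-0.007,0]
    - [-0.0181,-0.0136,0]
    - [-0.0181,-0.0136,0]
  dr:
    - [0,0,-0.0032]
    - [0,0,-0.0064]
    - [0,0,-0.0064]
  gripper: [0,0,0]

```text
clock: 11.45
eef_pos: [606.8, -196.0, 147.4]
eef_rot: [-3.141, 0.0, 0.482]
wrist_force: [0.7, 1.2, -0.9]
finger_gap: 0.5
finger_force: 0.3
```

Emit:
carry_out:
  slide:
    - [-0.009,-0.0065,0]
    - [-0.0186,-0.0128,0]
    - [-0.0186,-0.0128,0]
  dr:
    - [0,0,-0.0032]
    - [0,0,-0.0064]
    - [0,0,-0.0064]
  gripper: [0,0,0]

```text
clock: 11.7
eef_pos: [602.1, -199.1, 147.4]
eef_rot: [-3.141, 0.0, 0.442]
wrist_force: [-0.1, 0.8, -0.2]
finger_gap: 0.5
finger_force: 0.3
```

Emit:
carry_out:
  slide:
    - [-0.0095,-0.006,0]
    - [-0.0191,-0.0121,0]
    - [-0.0191,-0.0121,0]
  dr:
    - [0,0,-0.0032]
    - [0,0,-0.0064]
    - [0,0,-0.0064]
  gripper: [0,0,0]

```text
clock: 11.95
eef_pos: [597.3, -202.2, 147.4]
eef_rot: [-3.141, 0.0, 0.402]
wrist_force: [0.4, 1.1, -0.6]
finger_gap: 0.6
finger_force: 0.3
```

Emit:
carry_out:
  slide:
    - [-0.01,-0.0055,0]
    - [-0.0196,-0.0113,0]
    - [-0.0196,-0.0113,0]
  dr:
    - [0,0,-0.0032]
    - [0,0,-0.0064]
    - [0,0,-0.0064]
  gripper: [0,0,0]

```text
clock: 12.2
eef_pos: [592.4, -205.0, 147.4]
eef_rot: [-3.142, 0.0, 0.362]
wrist_force: [0.0, 0.4, -0.6]
finger_gap: 0.2
finger_force: 0.3
```

Emit:
carry_out:
  slide:
    - [-0.01,-0.005,0]
    - [-0.02,-0.0105,0]
    - [-0.02,-0.0105,0]
  dr:
    - [0,0,-0.0032]
    - [0,0,-0.0064]
    - [0,0,-0.0064]
  gripper: [0,0,0]

```text
clock: 12.45
eef_pos: [587.4, -207.6, 147.4]
eef_rot: [-3.141, 0.0, 0.321]
wrist_force: [0.8, 1.1, 0.1]
finger_gap: 0.4
finger_force: 0.3
```

Emit:
carry_out:
  slide:
    - [-0.01,-0.005,0]
    - [-0.0204,-0.0097,0]
    - [-0.0204,-0.0097,0]
  dr:
    - [0,0,-0.0032]
    - [0,0,-0.0064]
    - [0,0,-0.0064]
  gripper: [0,0,0]

```text
clock: 12.7
eef_pos: [582.5, -209.8, 147.5]
eef_rot: [-3.142, -0.001, 0.281]
wrist_force: [1.7, 2.1, 0.3]
finger_gap: 0.5
finger_force: 1.4
```

Emit:
carry_out:
  slide:
    - [-0.0104,-0.0045,0]
    - [-0.0104,-0.0045,0]
  dr:
    - [0,0,-0.0032]
    - [0,0,-0.0032]
  gripper: [0,0]

```text
clock: 12.87
eef_pos: [580.5, -210.7, 147.7]
eef_rot: [3.141, -0.002, 0.262]
wrist_force: [7.5, 5.5, 0.2]
finger_gap: 0.6
finger_force: 4.6
```

Tangential force is about 8.7 N: the nut has seated and the handle is at its give point. Advancing a few mm for the full click.

Emit:
carry_out:
  slide:
    - [-0.008,-0.0022,0]
    - [-0.0155,-0.0042,0]
    - [-0.0155,-0.0042,0]
  dr:
    - [0,0,-0.003]
    - [0,0,-0.006]
    - [0,0,-0.006]
  gripper: [0,0,0]

```text
clock: 13.12
eef_pos: [577.0, -212.0, 148.0]
eef_rot: [3.14, -0.003, 0.224]
wrist_force: [10.0, 2.1, -0.2]
finger_gap: 0.2
finger_force: 5.0
```

Run:
```python
from h import *
for _ in range(3):
    s=read_state();camera("top");F=s["wrist_force"];th=s["eef_rot"][2]-np.pi/2
    print(s["eef_pos"].round(2),s["eef_rot"][2].round(3),F.round(2),"tang",F[:2]@[-np.sin(th),np.cos(th)])
```

```text
[ 576.97 -212.03  148.01] 0.224 [ 9.99  2.06 -0.24] tang 10.199505219466788
[ 577.07 -212.    148.06] 0.225 [ 9.3   3.49 -0.64] tang 9.843522719501994
[ 577.14 -211.98  148.07] 0.225 [ 9.5   2.64 -1.83] tang 9.853091879656816
```

Emit:
carry_out:
  slide:
    - [-0.006,-0.0014,0]
    - [-0.012,-0.0027,0]
    - [-0.012,-0.0027,0]
  dr:
    - [0,0,-0.002]
    - [0,0,-0.004]
    - [0,0,-0.004]
  gripper: [0,0,0]

```text
clock: 13.52
eef_pos: [574.2, -213.0, 148.2]
eef_rot: [3.139, -0.004, 0.199]
wrist_force: [11.4, -0.3, -1.7]
finger_gap: 0.4
finger_force: 5.4
```

Run:
```python
from h import *
s=read_state();im=camera("wrist");np.save("bent.npy",im)
for _ in range(4):
    s=read_state();camera("top");F=s["wrist_force"];th=s["eef_rot"][2]-np.pi/2
    print(s["eef_pos"].round(2),s["eef_rot"][2].round(3),F.round(2),"tang",F[:2]@[-np.sin(th),np.cos(th)])
def hand(im):
    g=cv2.cvtColor(im,cv2.COLOR_RGB2GRAY);e=cv2.Canny(g,40,100);e[:225]=0;e[300:]=0;e[:,:120]=0;e[:,198:]=0
    L=cv2.HoughLinesP(e,1,np.pi/720,20,minLineLength=45,maxLineGap=6)
    return [(l[0].tolist(),round(float(np.arctan2(l[0][3]-l[0][1],l[0][2]-l[0][0])),3)) for l in L] if L is not None else None
print(hand(im))
w=(cv2.imread("pics/w6.png")[:,:512,::-1]/1.3).astype(np.uint8);print(hand(w))
```

```text
[ 574.26 -212.97  148.23] 0.2 [10.63 -0.23 -0.88] tang 10.376390205434694
[ 574.32 -212.95  148.25] 0.2 [11.41 -0.15 -1.67] tang 11.15604048191458
[ 574.33 -212.93  148.24] 0.2 [10.41 -0.86 -1.29] tang 10.033837430693378
[ 574.35 -212.95  148.23] 0.2 [12.13 -0.24 -0.94] tang 11.838783335155432
[([120, 261, 182, 261], 0.0), ([142, 251, 197, 252], 0.018)]
[([121, 262, 178, 262], 0.0), ([123, 280, 175, 281], 0.019)]
```

The joint has given: the kinematics put the bend between 0.062 and 0.09 rad, inside the 0.05–0.15 window. Backing off so the handle springs straight, then lifting clear.

Emit:
carry_out:
  slide:
    - [0.01,0.002,0]
    - [0.025,0.005,0]
    - [0.04,0.008,0]
    - [0.055,0.011,0]
    - [0.08,0.016,0]
    - [0.12,0.024,0]
    - [0.16,0.032,0]
    - [0.16,0.032,0]
  dr:
    - [0,0,0]
    - [0,0,0]
    - [0,0,0]
    - [0,0,0]
    - [0,0,0]
    - [0,0,0]
    - [0,0,0]
    - [0,0,0]
  gripper: [0,0,0,0,0,0,0,0]

```text
clock: 14.43
eef_pos: [614.3, -204.4, 147.3]
eef_rot: [3.141, -0.0, 0.201]
wrist_force: [-0.1, -1.3, -0.0]
finger_gap: 0.2
finger_force: 0.0
```

Emit:
carry_out:
  slide:
    - [0,0,0.08]
    - [0,0,0.2]
    - [0,0,0.34]
    - [0,0,0.44]
    - [0,0,0.44]
    - [0,0,0.44]
  dr:
    - [0,0,0]
    - [0,0,0]
    - [0,0,0]
    - [0,0,0]
    - [0,0,0]
    - [0,0,0]
  gripper: [0,0,0,0,0,0]

```text
clock: 14.93
eef_pos: [613.1, -204.9, 258.5]
eef_rot: [3.14, -0.002, 0.2]
wrist_force: [-0.9, 0.9, -0.7]
finger_gap: 0.3
finger_force: 0.0
```

Run:
```python
from h import *
s=read_state();mw=camera_model("wrist");im=camera("wrist");print(s["eef_pos"].round(1),s["wrist_force"].round(1))
# grip: dark blob near its expected place, in wrist and scene
th0=-0.65-0.62;N=np.array([524.5,-81.])
print("grip px pred wrist",proj(mw,np.array([*(N+140*np.array([np.cos(th0),np.sin(th0)])),60])),"nut",proj(mw,np.array([*N,64])))
for nm in("scene","top"):
    m=camera_model(nm);a=camera(nm);c=proj(m,np.array([*(N+140*np.array([np.cos(th0),np.sin(th0)])),60])).astype(int)
    x0,y0=c-24;k=(a[y0:y0+48,x0:x0+48].max(2)<40).astype(np.uint8);n,l,st,ce=cv2.connectedComponentsWithStats(k)
    for i in range(1,n):
        if st[i,4]>40:
            p=onz(m,*(ce[i]+[x0,y0]),58);q=np.argwhere(l==i)[:,::-1]+[x0,y0];vx,vy,_,_=cv2.fitLine(q.astype(np.float32),cv2.DIST_L2,0,.01,.01).ravel()
            e=onz(m,ce[i][0]+x0+5*vx,ce[i][1]+y0+5*vy,58)-p
            print(nm,st[i],p.round(1),"r",np.linalg.norm(p[:2]-N).round(1),"angle from nut",np.arctan2(*(p[:2]-N)[::-1]).round(3),"axis",(np.arctan2(e[1],e[0])).round(3))
# post
d=camera_model("top");cv2.imwrite("pics/final_top.png",camera("top")[:,:,::-1])
```

```text
[ 613.1 -204.9  258.5] [-0.9  0.9 -0.7]
grip px pred wrist [252.99352135 236.11995622] nut [122.83147228 249.89642552]
scene [ 14  16  20  16 130] [ 564.4 -223.8   58. ] r 148.3 angle from nut -1.299 axis 1.819
top [  0   0  48  48 706] [ 597.8 -225.4   58. ] r 162.0 angle from nut -1.101 axis -2.138
```

The handle is back at about -1.30 rad from the nut, where it seated, so it has sprung straight with the nut still turned. The gripper is clear. Handing in.

```bash
python3 -c "
from cell import *
print(sign_off())"
```

```text
the job is handed in; nothing more can be done
None
```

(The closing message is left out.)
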